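# Seat a hose coupling in its fixture and snap the clamp shut

## Robot

A 7-joint arm with a two-finger parallel gripper is mounted at the origin on a cart in front of the work surface, level with it; the furniture and walls round the work are solid. World frame = base frame: x ahead of the robot, y to its left, z up, the work surface at z = 0. Lengths are in m, angles in rad, forces in N, time in s.
With the tool pointing down it reaches from about 0.4 to 0.85 m from the base axis. Payload 10.4 kg.
Tool frame: the origin (TCP) lies at the very end of the fingers, on their centre line; the grasp point (between the pads) lies 19 mm behind it (manip.grip_depth is the distance from the TCP to the grasp point, in m); z points along the fingers, y is the direction in which the jaws open and shut (so a half turn about z gives the same grasp; the last joint's range is limited). The gripper opens to 85 mm and grips with 20 to 120 N. Pads are 22 mm wide; open, the fingers measure 114 mm over their backs; the gripper's body (76 mm by 85 mm) begins 54 mm behind the grasp point. The pads swing forward as they close: fully open they stand 13 mm farther back than shut.
Start: joints at [-1.362, 0.332, -0.065, 1.46, 0.022, 1.35, -0.088], TCP at [0.144, 0.608, 0.231] pointing down, gripper open.
Joint ranges: [-2.6, 2.6], [-0.5, 2.12], [-1.47, 1.34], [0.16, 2.42], [-1.27, 4.41], [0.06, 2.06], [-2.6, 2.6]. Speed limits (rad/s): [2.22, 2.22, 2.79, 2.79, 3.14, 3.14, 3.14].

## Interface

Orientations are given as a unit quaternion [x, y, z, w].
In Python, from workcell import manip gives the robot as it stands.
- The arm moves only by the tool step_arm, never from a script. Its argument "motion" is a list of rows, each a list of 6 numbers: the shift along the tool's x, y, z in mm, then the turn, a rotation vector about the tool's x, y, z in degrees. A call has 1 to 20 rows; each row shifts and turns the pose as measured when the row begins, along the tool's axes as they then stand; what a row does not reach is not made up. A row lasts 1/8 s, in which the tool goes at most 62.5 mm and 10.7 degrees, less where a joint would pass 70% of its speed; a pose out of reach is approached as far as the arm can. A call with a gripper value outside its range is refused whole. "jaw" is the finger opening in mm, from 0 to 85.4, set as the call begins (left out, the last holds). The fingers move at their own pace and stop on an object; "force" is the grip in N (left out, the last holds). Time passes only in rows, so rows that do not move let the fingers close. It gives the time, the measured TCP pose, the force and the opening at its end, in the units of the state.
- manip.get_obs(): the state, without advancing time (a new reading comes with each control period).
- manip.camera(name): name is "scene" or "top" or "wrist"; returns the picture (384x512x3 uint8, blue, green, red); there is no depth.
- manip.camera_info(name): a dict with "camera_matrix" (3x3 intrinsics, pixels), "k1" (the pictures are not rectified: a ray, as slopes to the right and down, at radius r is drawn at 1 + k1 r^2 times it, then the intrinsics apply), "R" (3x3) and "t" (3): a world point X has camera coordinates R X + t. Camera axes: x right, y down, z forward; pixel columns grow to the right and rows downward; lengths in m; the calibration is good to about 2 mm. A picture is of the moment at which its call begins: read the wrist's pose just before it. camera_info takes no time and is no camera call; for the wrist camera it gives the pose at the moment of the call.
- manip.hand_in(): hands the job in, once; it reports no verdict.
The state is a dict: "clock": time; "joint_pos": joint angles; "joint_velocities": joint speeds; "tau": joint torques, N m; "position": TCP position; "ee_rot": TCP orientation; "ft_force": force on the tool from outside, world axes, zero at the start; "torque": the same for the moment, N m; "grip_width": opening from 0.0 (shut) to 1.0 (fully open).
Only numpy, scipy, OpenCV 4.12 (cv2) and the standard library are available. Lean on these libraries where they do the work, as an engineer would, in place of code of your own. Each camera call takes 0.05 s, during which the arm holds its last target.

## Task

Get the brass hose coupling ready for work in the holding fixture: with closed fingertips, push it along its channel until it sits fully home against the end stop, and only then push the clamp's red-handled lever over its centre so that it snaps across and its rubber pad comes down and holds the coupling. Only push, with nothing gripped: do not lift the coupling out of the channel, and leave the other things on the table where they lie. Finish clear of everything, with the clamp shut.

Things in the scene. Friction and masses are not known exactly. Their poses are not given: they have to be found in the camera images.
- fixture: Aluminium holding fixture bolted to the table; plate 96 (x) x 250 (y, -119 to +131) x 12 mm thick. Origin on the table, mid channel, where the coupling's origin comes (x, y) when fully home. z up, y along the channel; the coupling is pushed toward -y. Two dark rails 12 mm wide, tops 21 mm above the table, y -24 to +122, inner faces at x = +-15 mm; channel open at the +y end.
- coupling: Loose brass quick coupling, about 80 g, in the channel 45 to 75 mm short of home: 27 mm thick barrel, 16 mm steel spigot. Origin on its underside, own y = long axis, parallel to the fixture's y: barrel y -14 to +26 mm, spigot on to -26 mm (toward the stop). Push its flat end at y = +26. Underside 12 mm, top 39 mm above the table (18 mm above the rails). Slides with under 2 N.
- coupling_center (a point): Point on the coupling's long axis, 13.5 mm above its origin; 25.5 mm above the table as it lies. Fully home it is at y = 0 in the fixture's frame.
- stop_face (a point): Middle of the dark end stop's face, which the spigot's end must touch: fixture frame x 0, y -26 mm, 26 mm above the table. The stop is 54 mm wide, 11 mm thick, its top 34 mm above the table.
- clamp_pivot (a point): Middle of the clamp's pivot, axis along the fixture's x: fixture frame x 0, y -62 mm, 52 mm above the table, between two dark cheeks (y -39 to -85 mm, 40 mm wide over the outsides, 48 mm over the pivot's ends, 64 mm high).
- lever_knob (a point): Centre of the 24 mm red ball ending the hand lever, 85 mm from the pivot; round bar, 10 mm thick, 17 mm red grip from 46 mm out. Open: leans 0.8 rad from upright to the fixture's -y, ball 111 mm above the table; shut: 0.8 rad to +y. Top 149 mm high when upright. The clamp arm (74 mm long, 14 mm wide, one piece with the lever) stands upright when open, to 128 mm above the table.
- clamp (a joint): Clamp lever angle, rad: 0 open (at rest), 0.8 centre (lever upright), about 1.6 shut with its 16 mm rubber pad on a coupling that is home; 1.7 end stop if nothing is under the pad. A spring drives it from the centre to either end with about 0.25 N m: push the lever toward the fixture's +y past 0.8 (4 to 7 N at 40 to 60 mm above the pivot), then it snaps on by itself.
- push_handle (a point): Fixed, keep clear: middle of the top bar of the table's own grey tube push handle, a solid upright arch along the right edge of the table: x from 0.43 to 0.85 m, y about -0.355 m, 24 mm thick, its top 0.38 m above the table.
- thread_tape: Bystander: white roll of thread tape, 54 mm across, 15 mm high, loose. Origin under its centre.
- brass_tee: Bystander: brass tee fitting, 28 x 50 x 14 mm, loose. Origin under its centre.
- spare_coil: Bystander: black valve coil with a white top, 30 x 36 x 46 mm, loose. Origin under its centre.
- ball_valve: Bystander: brass ball valve with a red lever, 26 x 92 x 42 mm, loose. Origin under its centre.
- spanner_13: Bystander: steel spanner, 31 x 153 x 7 mm, loose. Origin under its centre.
- tape_measure: Bystander: yellow tape measure, 34 x 79 x 57 mm, loose. Origin under its centre.
Things that resemble listed ones, but are neither listed nor needed, are in the scene too. There is more than one size of the coupling; the job needs the smaller.

How it is judged:
By the outcome, as a careful person would: the job done as asked, in the order asked, and still so for the second after the job is handed in, with the robot touching nothing.
It also fails if it takes over 48 s, if anything falls off the work surface, if the arm or the gripper's body presses on something with over 40 N, if the wrist force passes 120 N, or if a joint passes its speed limit or range.

## Working session

There is one attempt and no reset: what is moved stays moved. The work goes in short steps, Python scripts to look and compute and a tool call to move; the robot and the scene stay as the last step left them, time stands still between calls to the robot, and variables do not carry over. Pictures are saved under pics/ and viewed, and the job is handed in when it is done.

Besides the shell and the picture viewer there is one more tool, called after "Request:" by a JSON object that holds its "op" and its "data", one argument or row to a line. step_arm: Moves the arm, as the interface text tells. Its arguments: {"type":"object","properties":{"motion":{"type":"array"},"jaw":{"type":"number"},"force":{"type":"number"}},"required":["motion"]}

```bash
mkdir -p pics; ls; python3 - <<'E'
from workcell import manip
import cv2,numpy as np
o=manip.get_obs();print({k:np.round(v,3) for k,v in o.items()}, manip.grip_depth)
for n in("scene","top"):
    cv2.imwrite(f"pics/{n}0.png",manip.camera(n));print(n,manip.camera_info(n))
E
```

```text
pics
{'clock': np.float64(0.0), 'joint_pos': array([-1.362,  0.333, -0.065,  1.461,  0.022,  1.35 , -0.088]), 'joint_velocities': array([-0.   , -0.001,  0.001, -0.   ,  0.   , -0.002,  0.003]), 'tau': array([-0.0000e+00, -6.2543e+01,  4.9000e-02, -3.9162e+01,  1.6000e-02,
        1.0000e-02,  0.0000e+00]), 'position': array([0.143, 0.608, 0.231]), 'ee_rot': array([ 0.116,  0.993, -0.001, -0.   ]), 'ft_force': array([0.224, 0.252, 0.357]), 'torque': array([ 0.009, -0.01 ,  0.035]), 'grip_width': np.float64(1.001)} 0.0187
scene {'camera_matrix': array([[346.7595992 ,   0.        , 256.98584573],
       [  0.        , 346.7595992 , 190.45449468],
       [  0.        ,   0.        ,   1.        ]]), 'k1': 0.03448435066385963, 'R': array([[ 0.86177049, -0.50713857, -0.01273171],
       [-0.2578529 , -0.41627502, -0.87190996],
       [ 0.43687928,  0.75466919, -0.48950068]]), 't': array([-0.55082375,  0.30876427,  0.78726855])}
top {'camera_matrix': array([[468.30349817,   0.        , 258.33454297],
       [  0.        , 468.30349817, 193.38304807],
       [  0.        ,   0.        ,   1.        ]]), 'k1': -0.1414383384828319, 'R': array([[-0.01107881, -0.99979007, -0.01723593],
       [-0.99030234,  0.01335765, -0.13828539],
       [ 0.1384866 ,  0.01553675, -0.99024243]]), 't': array([-0.08839324,  0.61242039,  1.2923439 ])}
```

View pics/scene0.png

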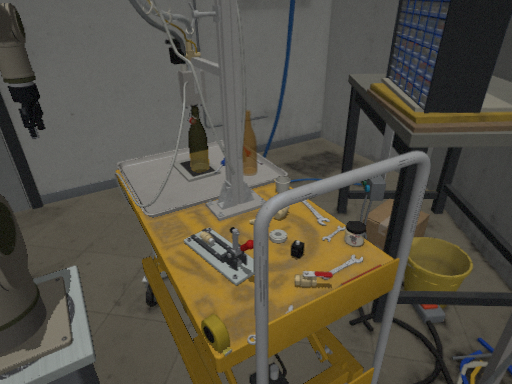

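View pics/top0.png

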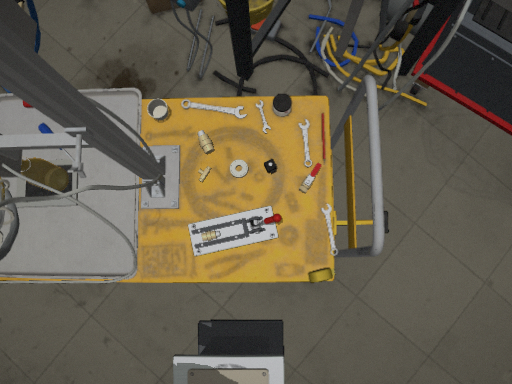

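```bash
python3 - <<'E'
import cv2
a=cv2.imread("pics/top0.png")[195:265,180:295];cv2.imwrite("pics/c1.png",cv2.resize(a,None,fx=6.9,fy=6.9,interpolation=cv2.INTER_CUBIC))
a=cv2.imread("pics/scene0.png")[215:290,175:275];cv2.imwrite("pics/c2.png",cv2.resize(a,None,fx=7,fy=7,interpolation=cv2.INTER_CUBIC))
E
```

```text
(no output)
```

View pics/c1.png

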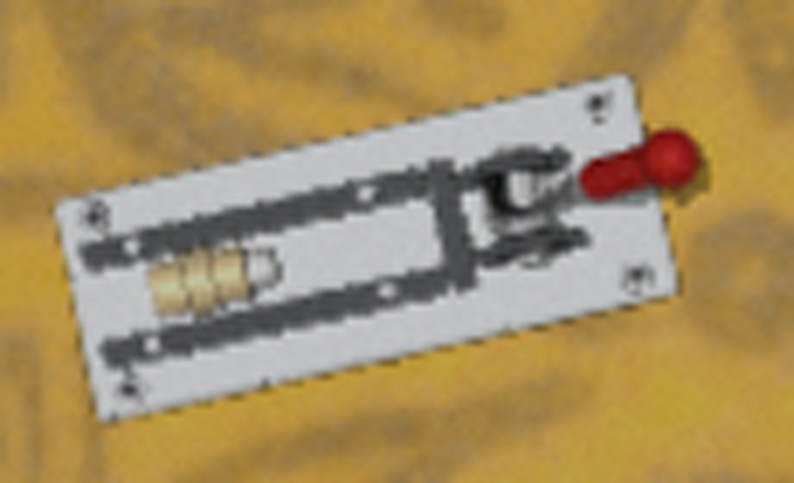

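View pics/c2.png

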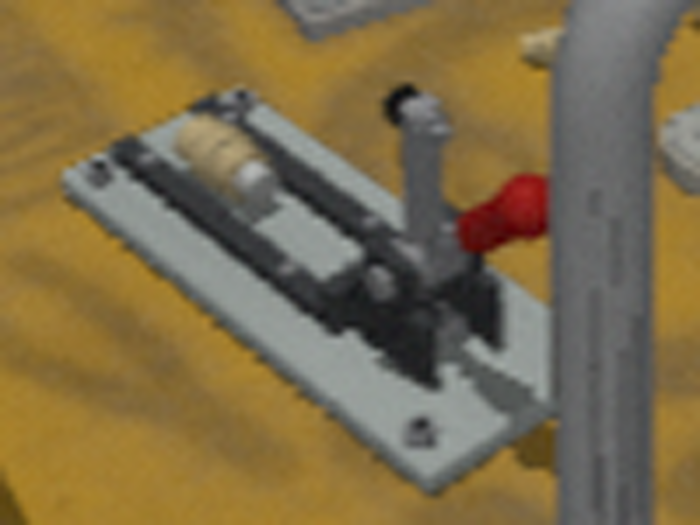

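```bash
cat > h.py <<'E'
import numpy as np,cv2
from scipy.optimize import least_squares
from workcell import manip
def proj(ci,X):
    X=np.atleast_2d(X)@np.array(ci["R"]).T+np.array(ci["t"])
    s=X[:,:2]/X[:,2:]; r2=(s**2).sum(1,keepdims=True); s=s*(1+ci["k1"]*r2)
    K=np.array(ci["camera_matrix"]); return s@K[:2,:2].T+K[:2,2]
def unproj(ci,uv,z):
    K=np.array(ci["camera_matrix"]);uv=np.atleast_2d(uv).astype(float)
    d=(uv-K[:2,2])/K[0,0]; s=d.copy()
    for _ in range(20): s=d/(1+ci["k1"]*(s**2).sum(1,keepdims=True))
    R=np.array(ci["R"]);C=-R.T@np.array(ci["t"]);r=np.c_[s,np.ones(len(s))]@R
    return C+r*((z-C[2])/r[:,2])[:,None]
def fix(p,X):
    c,s=np.cos(p[2]),np.sin(p[2]);X=np.atleast_2d(X)
    return np.c_[p[0]+c*X[:,0]-s*X[:,1],p[1]+s*X[:,0]+c*X[:,1],X[:,2]]
E
python3 - <<'E'
from h import *
ci=manip.camera_info("top")
F=np.array([[48,131,12],[48,-119,12],[-48,-119,12],[-48,131,12],
 [0,-62-85*np.sin(.8),52+85*np.cos(.8)],[21,122,21],[-21,122,21]])/1e3
U=np.array([[57,208],[630,75],[678,292],[100,418],[670,157],[82,250],[103,352]])
uv=np.array([180,195])-.43+U/6.9
f=lambda p:(proj(ci,fix(p,F))-uv).ravel()
r=least_squares(f,[.5,0,0],loss='soft_l1');print(r.x);print(f(r.x).reshape(-1,2).round(2))
p=r.x
# scene check
cs=manip.camera_info("scene")
Us=np.array([[538,208],[65,175],[240,90],[435,490]])
print(((proj(cs,fix(p,F[[4,3,0,2]]))-[175,215]+.43)*7).round(0),Us)
# coupling: end +26 top, center
for n,u in (("end",(155,293)),("tip",(275,270))):
    w=unproj(ci,np.array([180,195])-.43+np.array([u])/6.9,.0255)[0]
    c,s=np.cos(p[2]),np.sin(p[2]);d=w[:2]-p[:2];print(n,w.round(4),(c*d[0]+s*d[1]).round(4),(-s*d[0]+c*d[1]).round(4))
E
```

```text
[ 0.51057474 -0.02557689  0.20528976]
[[-0.69 -1.55]
 [ 0.28 -0.75]
 [ 0.6   0.15]
 [-0.38  0.48]
 [ 0.21  0.18]
 [ 0.03  0.6 ]
 [-0.12  0.12]]
[[530. 212.]
 [ 60. 174.]
 [244.  85.]
 [429. 483.]] [[538 208]
 [ 65 175]
 [240  90]
 [435 490]]
end [0.4896 0.0669 0.0255] -0.0017 0.0948
tip [0.4987 0.0169 0.0255] -0.003 0.044
```

```bash
python3 - <<'E'
from h import *
ci=manip.camera_info("top");cs=manip.camera_info("scene")
for u in [(160,178),(140,150),(180,145),(140,210),(180,210),(140,88),(137,275),(0,275),(335,280),(328,97)]: print(u,unproj(ci,[u],0)[0].round(3))
for u in [(238,205),(203,170),(250,170),(120,170),(145,210)]: print('s',u,unproj(cs,[u],0)[0].round(3))
for n,c in(("top",ci),("scene",cs)): print(n,-np.array(c["R"]).T@c["t"])
# expected TCP start px
print(proj(ci,[.143,.608,.231]),proj(cs,[.143,.608,.231]))
E
```

```text
(160, 178) [0.667 0.198 0.   ]
(140, 150) [0.754 0.261 0.   ]
(180, 145) [0.767 0.139 0.   ]
(140, 210) [0.572 0.256 0.   ]
(180, 210) [0.571 0.136 0.   ]
(140, 88) [0.952 0.268 0.   ]
(137, 275) [0.381 0.262 0.   ]
(0, 275) [0.376 0.697 0.   ]
(335, 280) [ 0.362 -0.313  0.   ]
(328, 97) [ 0.911 -0.311  0.   ]
s (238, 205) [0.677 0.198 0.   ]
s (203, 170) [0.683 0.529 0.   ]
s (250, 170) [0.853 0.423 0.   ]
s (120, 170) [0.38  0.717 0.   ]
s (145, 210) [0.386 0.339 0.   ]
top [ 0.42652975 -0.116634    1.36289902]
scene [ 0.2103581  -0.74494043  0.6475702 ]
[[-17.75253032 369.21829511]] [[ 39.67886718 136.74621055]]
```

```bash
python3 - <<'E'
from h import *
manip_img=manip.camera("wrist");cv2.imwrite("pics/w0.png",manip_img);print(manip.camera_info("wrist"))
E
```

```text
{'camera_matrix': array([[328.36146749,   0.        , 255.62759717],
       [  0.        , 328.36146749, 193.19343471],
       [  0.        ,   0.        ,   1.        ]]), 'k1': -0.0733773060661176, 'R': array([[ 0.23030329,  0.97311818, -0.00118139],
       [ 0.93273369, -0.22039924,  0.28536301],
       [ 0.27743155, -0.06682196, -0.95841878]]), 't': array([-0.62454347, -0.03579282,  0.37975133])}
```

View pics/w0.png

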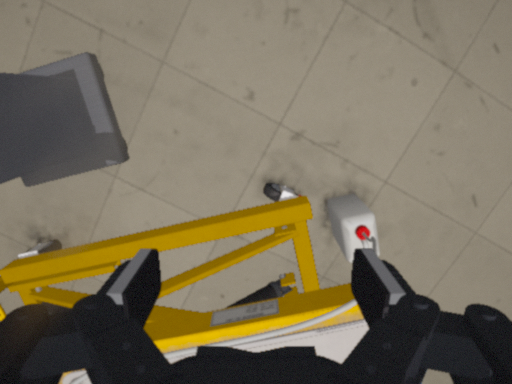

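Request:
{"op": "step_arm", "data": {
  "motion": [
    [0,0,0,0,0,10],
    [0,0,0,0,0,10],
    [0,0,0,0,0,10],
    [0,0,0,0,0,10],
    [0,0,0,0,0,10],
    [0,0,0,0,0,10],
    [0,0,0,0,0,5],
    [0,0,0,0,0,0]
  ],
  "jaw": 0
}}

```text
clock: 1.15
position: [0.1432, 0.6066, 0.2277]
ee_rot: [0.645, 0.764, -0.003, 0.002]
ft_force: [0.1, -0.3, 0.9]
grip_width: 0.001
```

Request:
{"op": "step_arm", "data": {
  "motion": [
    [-40,18,0,0,0,-1],
    [-46,19,0,0,0,-1],
    [-46,19,0,0,0,0],
    [-46,19,0,0,0,0],
    [-46,19,0,0,0,0],
    [-46,19,0,0,0,0],
    [-46,19,0,0,0,0],
    [-46,19,0,0,0,0]
  ]
}}

```text
clock: 2.15
position: [0.3695, 0.2759, 0.2284]
ee_rot: [0.62, 0.784, -0.003, 0.001]
ft_force: [-0.2, -0.0, 0.2]
grip_width: -0.002
```

Request:
{"op": "step_arm", "data": {
  "motion": [
    [-45,19,0,0,0,1.5],
    [-45,19,0,0,0,0],
    [-45,19,0,0,0,0],
    [-36,15,0,0,0,0],
    [0,0,0,0,0,0]
  ]
}}

```text
clock: 2.78
position: [0.4808, 0.1148, 0.2299]
ee_rot: [0.628, 0.778, -0.002, 0.002]
ft_force: [0.3, 0.3, -1.0]
grip_width: 0.003
```

```bash
cat > look.py <<'E'
from h import *
import sys
n=sys.argv[1]
o=manip.get_obs();print(o["clock"],o["position"].round(4),o["ee_rot"].round(4),o["ft_force"].round(1),o["joint_pos"].round(2))
for c in sys.argv[2:]:
    ci=manip.camera_info(c);im=manip.camera(c)
    np.savez(f"pics/{n}_{c}.npz",R=ci["R"],t=ci["t"],k1=ci["k1"],camera_matrix=ci["camera_matrix"])
    cv2.imwrite(f"pics/{n}_{c}.png",im)
E
python3 look.py a wrist top scene
```

```text
2.775 [0.4808 0.1148 0.2299] [ 0.6283  0.7779 -0.0019  0.002 ] [ 0.3  0.3 -1. ] [-0.9   0.03  0.59  1.83 -0.01  1.29 -0.1 ]
```

View pics/a_wrist.png

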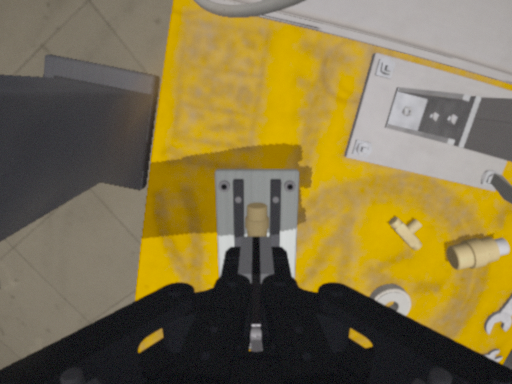

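View pics/a_scene.png

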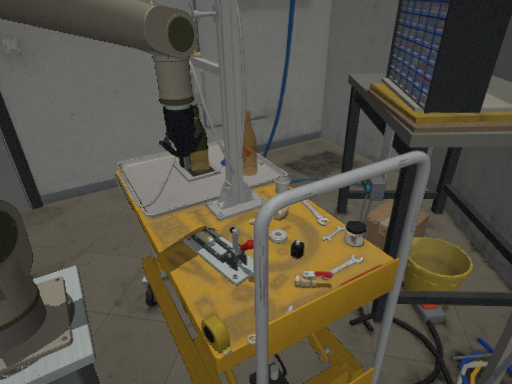

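```bash
python3 - <<'E'
import cv2
a=cv2.imread("pics/a_wrist.png")[160:260,200:315];cv2.imwrite("pics/c3.png",cv2.resize(a,None,fx=6,fy=6,interpolation=cv2.INTER_CUBIC))
E
```

```text
(no output)
```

View pics/c3.png

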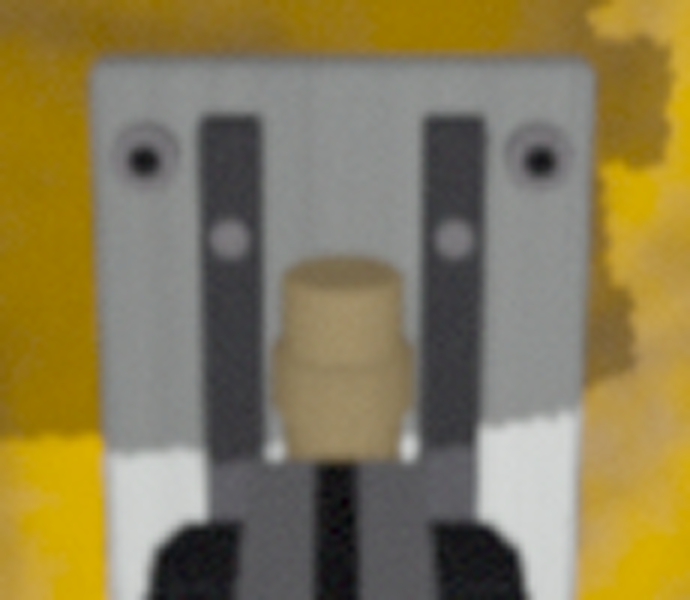

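```bash
python3 - <<'E'
from h import *
ci=np.load("pics/a_wrist.npz")
F=np.array([[-48,131,12],[48,131,12],[-27,122,21],[-15,122,21],[15,122,21],[27,122,21]])/1e3
U=np.array([[90,60],[595,60],[200,118],[262,118],[423,118],[486,118]])
uv=np.array([200,160])-.42+U/6
f=lambda p:(proj(ci,fix(p,F))-uv).ravel()
r=least_squares(f,[.51,-.026,.205]);p=r.x;print(p);print(f(p).reshape(-1,2).round(2))
c,s=np.cos(p[2]),np.sin(p[2])
def tof(w): d=w[:2]-p[:2];return np.round([c*d[0]+s*d[1],-s*d[0]+c*d[1]],4)
print("cpl end top",tof(unproj(ci,np.array([200,160])-.42+np.array([[345,260]])/6,.039)[0]), "end bottom of ellipse ~",tof(unproj(ci,np.array([200,160])-.42+np.array([[343,292]])/6,.039)[0]))
o=manip.get_obs();print("tcp",tof(o["position"]))
from scipy.spatial.transform import Rotation as Ro
print(np.degrees(Ro.from_quat(o["ee_rot"]).as_matrix().T@np.array([0,0,-1])), Ro.from_quat(o["ee_rot"]).as_matrix().round(4), np.degrees(p[2]))
cj=manip.camera_info("top")
E
```

```text
[ 0.50991921 -0.02083867  0.21164482]
[[-0.6  -0.04]
 [ 0.65 -0.04]
 [-0.67  0.04]
 [-0.14  0.04]
 [ 0.2   0.04]
 [ 0.56  0.04]]
cpl end top [0.0004 0.1005] end bottom of ellipse ~ [0.     0.0945]
tcp [-0.0008  0.1428]
[ 0.25192917  0.07187994 57.29518056] [[-2.150e-01  9.766e-01 -3.000e-04]
 [ 9.766e-01  2.150e-01 -4.600e-03]
 [-4.400e-03 -1.300e-03 -1.000e+00]] 12.126354928599579
```

Request:
{"op": "step_arm", "data": {
  "motion": [
    [0,1,40,0,0,0],
    [0,0,50,0,0,0],
    [0,0,50,0,0,0],
    [0,0,40,0,0,0],
    [0,0,15,0,0,0],
    [0,0,0,0,0,0]
  ]
}}

```text
clock: 3.68
position: [0.478, 0.1276, 0.0307]
ee_rot: [0.619, 0.785, 0.0, 0.0]
ft_force: [0.4, -0.6, -0.4]
grip_width: 0.002
```

Request:
{"op": "step_arm", "data": {
  "motion": [
    [-5,0,6,0,0,1.3],
    [-12,0,0,0,0,0],
    [-12,0,0,0,0,0],
    [-8,0,0,0,0,0],
    [0,0,0,0,0,0]
  ]
}}

```text
clock: 4.3
position: [0.4892, 0.0894, 0.0284]
ee_rot: [0.629, 0.777, 0.004, 0.002]
ft_force: [-0.5, 0.2, 0.6]
grip_width: 0.002
```

```bash
cat > st.py <<'E'
from h import *
from scipy.spatial.transform import Rotation as Ro
p=np.array([ 0.50991921,-0.02083867,0.21164482])
c,s=np.cos(p[2]),np.sin(p[2])
def tof(w): d=w[:2]-p[:2];return np.round([c*d[0]+s*d[1],-s*d[0]+c*d[1]],4)
def st():
    o=manip.get_obs();M=Ro.from_quat(o["ee_rot"]).as_matrix()
    print("t",round(float(o["clock"]),2),"fix xy mm",tof(o["position"])*1e3,"z",round(o["position"][2]*1e3,1),"yaw err deg",round(float(np.degrees(np.arctan2(M[1,0],M[0,0])-p[2])-90),2),"tilt deg tool xy",np.degrees(M.T@[0,0,-1])[:2].round(2))
    f=o["ft_force"];print("force fix",np.round([c*f[0]+s*f[1],-s*f[0]+c*f[1],f[2]],2),"q",o["joint_pos"].round(2))
if __name__=="__main__": st()
E
python3 st.py; python3 look.py b wrist
```

```text
t 4.3 fix xy mm [  2.9 112.1] z 28.4 yaw err deg -0.1 tilt deg tool xy [-0.13 -0.44]
force fix [-0.43  0.32  0.58] q [-0.78  0.3   0.57  2.03 -0.22  0.86  0.13]
4.3 [0.4892 0.0894 0.0284] [0.6292 0.7773 0.0037 0.0016] [-0.5  0.2  0.6] [-0.78  0.3   0.57  2.03 -0.22  0.86  0.13]
```

View pics/b_wrist.png

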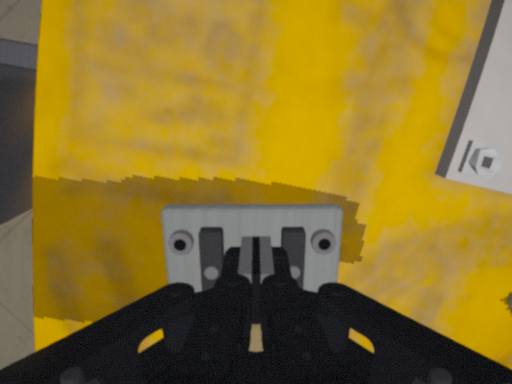

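Request:
{"op": "step_arm", "data": {
  "motion": [
    [0,-3,4,0,0,0],
    [-4,0,1,0,0,0],
    [-4,0,0,0,0,0],
    [-6,0,0,0,0,0],
    [-6,0,0,0,0,0],
    [0,0,0,0,0,0]
  ]
}}

```text
clock: 5.1
position: [0.4902, 0.069, 0.0228]
ee_rot: [0.628, 0.778, 0.004, 0.001]
ft_force: [0.6, 1.1, 0.0]
grip_width: 0.002
```

```bash
python3 st.py
```

```text
t 5.1 fix xy mm [-0.4 92. ] z 22.8 yaw err deg -0.0 tilt deg tool xy [-0.15 -0.41]
force fix [0.77 0.93 0.  ] q [-0.74  0.31  0.58  2.04 -0.23  0.84  0.18]
```

Request:
{"op": "step_arm", "data": {
  "motion": [
    [-6,0,-1.5,0,0,0],
    [-6,0,0,0,0,0],
    [-6,0,0,0,0,0],
    [-6,0,0,0,0,0],
    [-6,0,0,0,0,0],
    [0,0,0,0,0,0]
  ]
}}

```text
clock: 5.85
position: [0.497, 0.0374, 0.0244]
ee_rot: [0.629, 0.778, 0.004, 0.001]
ft_force: [-1.1, -0.5, -0.3]
grip_width: -0.0
```

```bash
python3 st.py; python3 look.py d top scene; python3 - <<'E'
import cv2,numpy as np
a=cv2.imread("pics/d_top.png")[195:265,180:295];b=cv2.imread("pics/d_scene.png")[205:285,170:275]
cv2.imwrite("pics/c4.png",np.vstack([cv2.resize(x,(500,300),interpolation=cv2.INTER_CUBIC) for x in(a,b)]))
E
```

```text
t 5.85 fix xy mm [-0.4 59.7] z 24.4 yaw err deg -0.02 tilt deg tool xy [-0.14 -0.42]
force fix [-1.13 -0.22 -0.26] q [-0.69  0.32  0.59  2.03 -0.24  0.85  0.25]
5.85 [0.497  0.0374 0.0244] [0.6286 0.7777 0.0036 0.0013] [-1.1 -0.5 -0.3] [-0.69  0.32  0.59  2.03 -0.24  0.85  0.25]
```

View pics/c4.png

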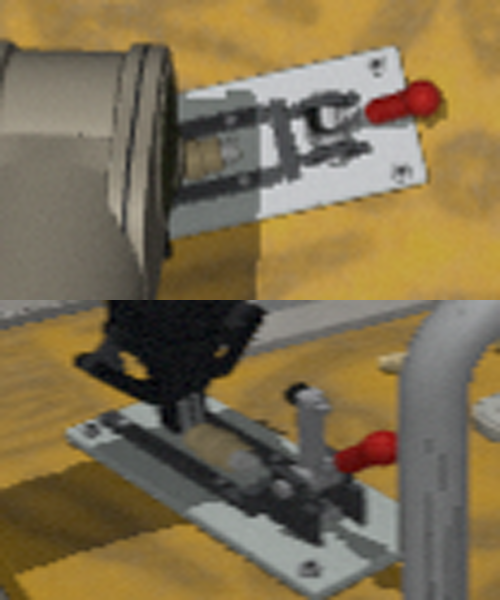

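Request:
{"op": "step_arm", "data": {
  "motion": [
    [-6,0,0,0,0,0],
    [-6,0,0,0,0,0],
    [-4,0,0,0,0,0],
    [0,0,0,0,0,0]
  ]
}}

```text
clock: 6.45
position: [0.5005, 0.0216, 0.0243]
ee_rot: [0.628, 0.778, 0.004, 0.001]
ft_force: [0.7, -0.2, -0.2]
grip_width: 0.002
```

Request:
{"op": "step_arm", "data": {
  "motion": [
    [-2,0,0,0,0,0],
    [-2,0,0,0,0,0],
    [-1,0,0,0,0,0]
  ]
}}

```text
clock: 6.82
position: [0.5016, 0.0168, 0.0243]
ee_rot: [0.628, 0.778, 0.004, 0.001]
ft_force: [0.5, 0.7, 0.6]
grip_width: -0.0
```

```bash
python3 st.py
```

```text
t 6.83 fix xy mm [-0.2 38.6] z 24.3 yaw err deg 0.08 tilt deg tool xy [-0.18 -0.42]
force fix [0.65 0.54 0.57] q [-0.65  0.33  0.6   2.02 -0.25  0.85  0.3 ]
```

Near home; I'll creep in 1.5 mm rows watching force.

Request:
{"op": "step_arm", "data": {
  "motion": [
    [-1.5,0,0,0,0,0],
    [-1.5,0,0,0,0,0]
  ]
}}

```text
clock: 7.08
position: [0.5023, 0.0139, 0.0243]
ee_rot: [0.628, 0.778, 0.004, 0.001]
ft_force: [-0.1, 0.4, -0.2]
grip_width: 0.001
```

Request:
{"op": "step_arm", "data": {
  "motion": [
    [-1.5,0,0,0,0,0],
    [-1.5,0,0,0,0,0]
  ]
}}

```text
clock: 7.32
position: [0.5027, 0.0123, 0.0243]
ee_rot: [0.627, 0.779, 0.004, 0.0]
ft_force: [-4.1, 10.2, 4.2]
grip_width: 0.001
```

```bash
python3 st.py; python3 look.py e top scene; python3 - <<'E'
import cv2,numpy as np
a=cv2.imread("pics/e_top.png")[205:255,210:292];b=cv2.imread("pics/e_scene.png")[215:275,190:275]
cv2.imwrite("pics/c5.png",np.vstack([cv2.resize(x,(500,300),interpolation=cv2.INTER_CUBIC) for x in(a,b)]))
E
```

```text
t 7.33 fix xy mm [-0.1 33.9] z 24.3 yaw err deg 0.15 tilt deg tool xy [-0.3  -0.39]
force fix [-1.82 10.84  4.22] q [-0.64  0.33  0.6   2.02 -0.25  0.86  0.32]
7.325 [0.5027 0.0123 0.0243] [6.275e-01 7.786e-01 4.300e-03 1.000e-04] [-4.1 10.2  4.2] [-0.64  0.33  0.6   2.02 -0.25  0.86  0.32]
```

View pics/c5.png

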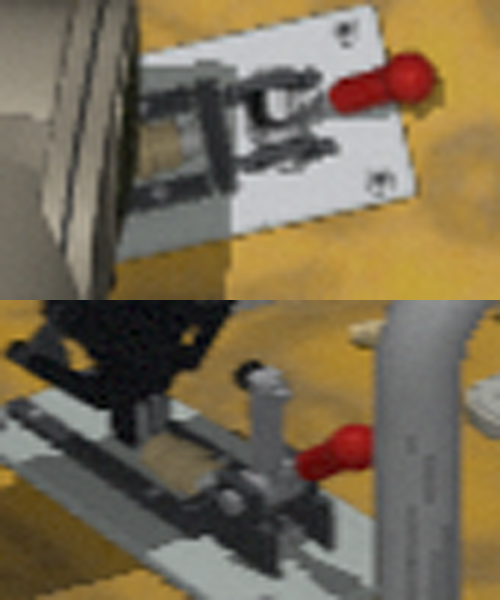

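Request:
{"op": "step_arm", "data": {
  "motion": [
    [5,0,0,0,0,0],
    [10,0,0,0,0,0],
    [0,0,-45,0,0,0],
    [0,0,-50,0,0,0],
    [0,0,-50,0,0,0],
    [0,0,-45,0,0,0],
    [0,0,0,0,0,0]
  ]
}}

```text
clock: 8.3
position: [0.4973, 0.0281, 0.2197]
ee_rot: [0.627, 0.779, 0.003, 0.001]
ft_force: [-0.5, 0.4, -0.5]
grip_width: -0.0
```

```bash
python3 st.py; python3 look.py f wrist top
```

```text
t 8.3 fix xy mm [-2.  50.5] z 219.7 yaw err deg 0.17 tilt deg tool xy [-0.17 -0.33]
force fix [-0.43  0.52 -0.53] q [-0.78  0.04  0.65  1.84 -0.03  1.27  0.1 ]
8.3 [0.4973 0.0281 0.2197] [6.273e-01 7.788e-01 3.200e-03 7.000e-04] [-0.5  0.4 -0.5] [-0.78  0.04  0.65  1.84 -0.03  1.27  0.1 ]
```

View pics/f_wrist.png

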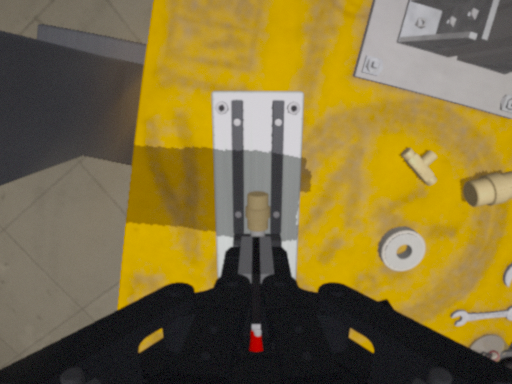

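View pics/f_top.png

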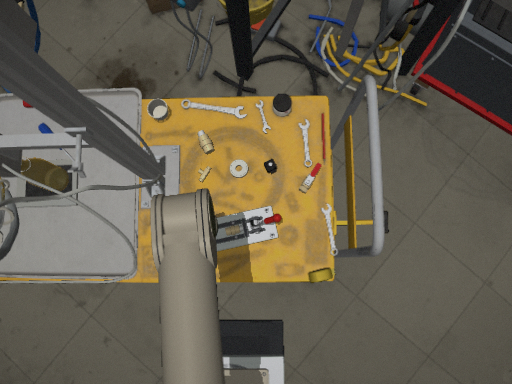

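Request:
{"op": "step_arm", "data": {
  "motion": [
    [-40,2,0,0,0,0],
    [-45,0,0,0,0,0],
    [-45,0,0,0,0,0],
    [-45,0,0,0,0,0],
    [-40,0,0,0,0,0],
    [0,0,0,0,0,0]
  ]
}}

```text
clock: 9.15
position: [0.5409, -0.1857, 0.2062]
ee_rot: [0.626, 0.78, -0.004, -0.005]
ft_force: [-0.8, 0.8, -0.5]
grip_width: 0.001
```

```bash
python3 st.py; python3 look.py g wrist scene top; python3 - <<'E'
import cv2,numpy as np
a=cv2.imread("pics/g_top.png")[195:265,180:295];b=cv2.imread("pics/g_wrist.png")[100:260,180:330]
cv2.imwrite("pics/c6.png",np.vstack([cv2.resize(a,(492,300),interpolation=cv2.INTER_CUBIC),cv2.resize(b,(492,300),interpolation=cv2.INTER_CUBIC)]))
E
```

```text
t 9.15 fix xy mm [  -4.4 -167.7] z 206.2 yaw err deg 0.37 tilt deg tool xy [-0.15  0.78]
force fix [-0.57  0.95 -0.5 ] q [-0.43  0.3   0.82  1.67 -0.22  1.29  0.65]
9.15 [ 0.5409 -0.1857  0.2062] [ 0.626   0.7798 -0.0045 -0.0053] [-0.8  0.8 -0.5] [-0.43  0.3   0.82  1.67 -0.22  1.29  0.65]
```

View pics/g_wrist.png

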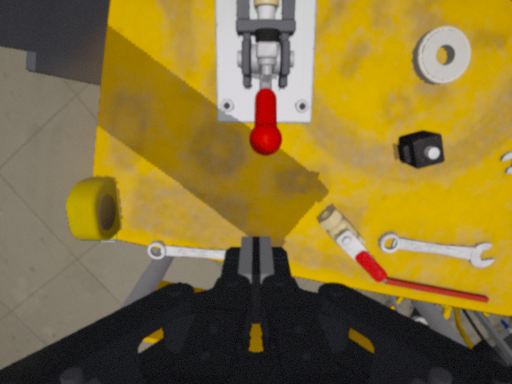

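View pics/g_scene.png

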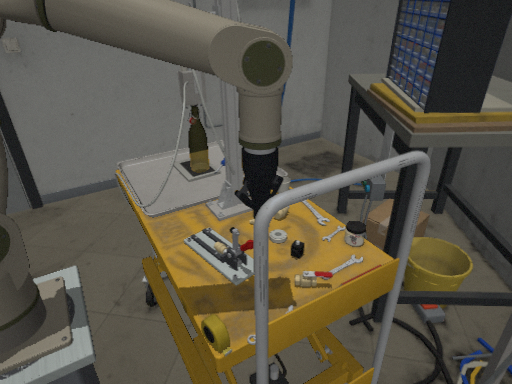

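View pics/c6.png

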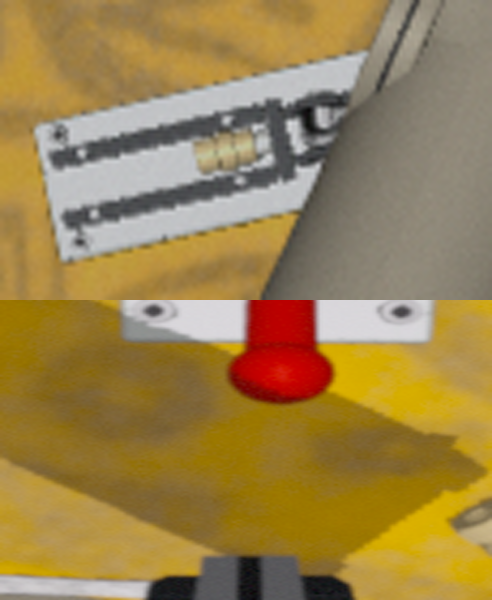

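```bash
python3 - <<'E'
from st import *
print(tof(unproj(np.load("pics/g_wrist.npz"),[[265,138]],.111)[0]))
ci=np.load("pics/g_wrist.npz")
t=np.load("pics/g_top.npz")
k=np.array([180,195])
for u in ((197,157),(269,141)): print(tof(unproj(t,[k-.4+np.array(u)/4.28],.0255)[0]))
o=np.array([.50991921,-.0208,.2116])
print("stop px",(proj(t,fix(o,[[0,-.026,.026]]))-k)*4.28)
E
```

```text
[-1.000e-04 -1.235e-01]
[-0.0002  0.0204]
[-0.0004 -0.0289]
stop px [[262.88459283 139.56726924]]
```

Request:
{"op": "step_arm", "data": {
  "motion": [
    [0,4,30,0,0,0],
    [0,0,35,0,0,0],
    [0,0,30,0,0,0],
    [0,0,8,0,0,0],
    [0,0,0,0,0,0]
  ]
}}

```text
clock: 9.93
position: [0.5454, -0.1723, 0.1007]
ee_rot: [0.62, 0.785, -0.002, -0.007]
ft_force: [0.1, 0.4, 0.7]
grip_width: 0.002
```

```bash
python3 st.py
```

```text
t 9.93 fix xy mm [   2.9 -155.5] z 100.7 yaw err deg 1.26 tilt deg tool xy [-0.47  0.62]
force fix [0.14 0.34 0.7 ] q [-0.39  0.41  0.76  1.78 -0.32  1.09  0.72]
```

Request:
{"op": "step_arm", "data": {
  "motion": [
    [4,-2.5,0,0,0,1.2],
    [6,0,0,0,0,0],
    [6,0,0,0,0,0],
    [6,0,0,0,0,0],
    [6,0,0,0,0,0],
    [6,0,0,0,0,0]
  ]
}}

```text
clock: 10.68
position: [0.5399, -0.156, 0.1121]
ee_rot: [0.634, 0.773, -0.004, 0.008]
ft_force: [-1.3, -12.2, 7.3]
grip_width: -0.004
```

```bash
python3 st.py; python3 look.py i wrist scene;  python3 - <<'E'
import cv2,numpy as np
a=cv2.imread("pics/i_scene.png")[175:285,175:295];b=cv2.imread("pics/i_wrist.png")
cv2.imwrite("pics/c7.png",np.hstack([cv2.resize(a,(400,367),interpolation=cv2.INTER_CUBIC),cv2.resize(b,(400,367))]))
E
```

```text
t 10.68 fix xy mm [   0.9 -138.4] z 112.1 yaw err deg -0.79 tilt deg tool xy [ 1.   -0.25]
force fix [ -3.78 -11.63   7.29] q [-0.47  0.36  0.79  1.82 -0.27  1.07  0.62]
10.675 [ 0.5399 -0.156   0.1121] [ 0.6338  0.7735 -0.0039  0.0081] [ -1.3 -12.2   7.3] [-0.47  0.36  0.79  1.82 -0.27  1.07  0.62]
```

View pics/c7.png

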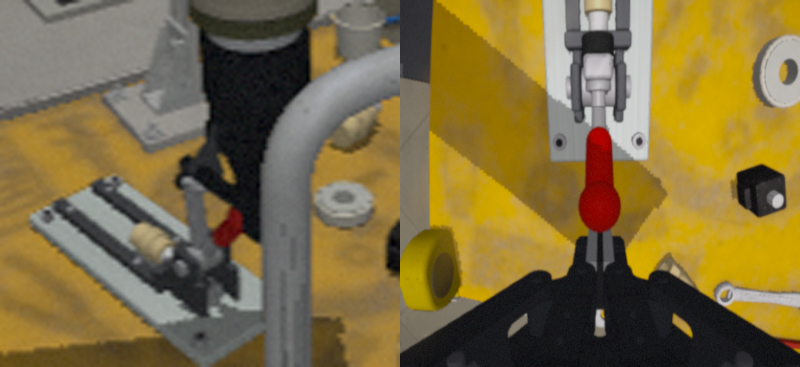

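Request:
{"op": "step_arm", "data": {
  "motion": [
    [9,0,-4,0,0,-0.5],
    [9,0,-4,0,0,0],
    [9,0,-3,0,0,0],
    [9,0,-3,0,0,0]
  ]
}}

```text
clock: 11.28
position: [0.534, -0.127, 0.1315]
ee_rot: [0.633, 0.774, -0.004, 0.014]
ft_force: [-1.1, -3.2, 2.4]
grip_width: -0.001
```

```bash
python3 st.py
```

```text
t 11.28 fix xy mm [   1.3 -108.9] z 131.5 yaw err deg -0.73 tilt deg tool xy [ 1.54 -0.7 ]
force fix [-1.69 -2.87  2.37] q [-0.55  0.29  0.8   1.84 -0.21  1.08  0.53]
```

Request:
{"op": "step_arm", "data": {
  "motion": [
    [2,0,10,0,0,0],
    [3,0,10,0,0,0]
  ]
}}

```text
clock: 11.52
position: [0.5346, -0.1219, 0.1122]
ee_rot: [0.633, 0.774, -0.002, 0.016]
ft_force: [0.6, -2.3, 1.5]
grip_width: 0.004
```

```bash
python3 st.py; python3 look.py j wrist scene;  python3 - <<'E'
import cv2,numpy as np
a=cv2.imread("pics/j_scene.png")[175:285,175:295];b=cv2.imread("pics/j_wrist.png")
cv2.imwrite("pics/c8.png",np.hstack([cv2.resize(a,(400,367),interpolation=cv2.INTER_CUBIC),cv2.resize(b,(400,367))]))
E
```

```text
t 11.53 fix xy mm [   2.9 -104. ] z 112.2 yaw err deg -0.7 tilt deg tool xy [ 1.56 -0.93]
force fix [ 0.1  -2.35  1.55] q [-0.55  0.31  0.79  1.87 -0.23  1.04  0.53]
11.525 [ 0.5346 -0.1219  0.1122] [ 0.6331  0.7739 -0.0023  0.0157] [ 0.6 -2.3  1.5] [-0.55  0.31  0.79  1.87 -0.23  1.04  0.53]
```

View pics/c8.png

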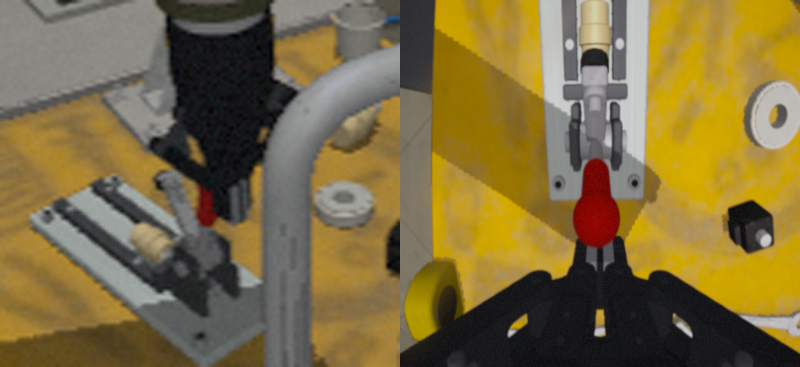

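Request:
{"op": "step_arm", "data": {
  "motion": [
    [8,-1,0,0,0,0],
    [8,0,0,0,0,0],
    [8,0,0,0,0,0]
  ]
}}

```text
clock: 12.0
position: [0.5273, -0.0964, 0.11]
ee_rot: [0.633, 0.774, -0.003, 0.014]
ft_force: [0.1, -0.2, 1.1]
grip_width: -0.001
```

```bash
python3 st.py
```

```text
t 12.0 fix xy mm [  1.1 -77.5] z 110.0 yaw err deg -0.69 tilt deg tool xy [ 1.48 -0.71]
force fix [ 0.09 -0.18  1.05] q [-0.6   0.28  0.79  1.89 -0.21  1.03  0.47]
```

Force has dropped to zero: probably snapped. I'll look.

```bash
python3 look.py k wrist scene;  python3 - <<'E'
import cv2,numpy as np
a=cv2.imread("pics/k_scene.png")[175:285,175:295];b=cv2.imread("pics/k_wrist.png")
cv2.imwrite("pics/c9.png",np.hstack([cv2.resize(a,(400,367),interpolation=cv2.INTER_CUBIC),cv2.resize(b,(400,367))]))
E
```

```text
12.0 [ 0.5273 -0.0964  0.11  ] [ 0.633   0.774  -0.0034  0.0139] [ 0.1 -0.2  1.1] [-0.6   0.28  0.79  1.89 -0.21  1.03  0.47]
```

View pics/c9.png

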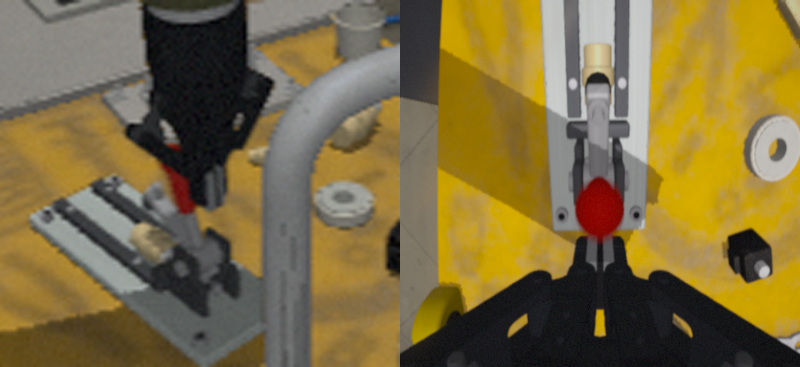

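Request:
{"op": "step_arm", "data": {
  "motion": [
    [6,0,0,0,0,0],
    [0,0,0,0,0,0],
    [0,0,0,0,0,0]
  ]
}}

```text
clock: 12.48
position: [0.5262, -0.0893, 0.1099]
ee_rot: [0.632, 0.775, -0.003, 0.014]
ft_force: [-1.0, -0.5, 0.1]
grip_width: -0.001
```

```bash
python3 st.py; python3 look.py l wrist scene;  python3 - <<'E'
import cv2,numpy as np
a=cv2.imread("pics/l_scene.png")[175:285,175:295];b=cv2.imread("pics/l_wrist.png")
cv2.imwrite("pics/c10.png",np.hstack([cv2.resize(a,(400,367),interpolation=cv2.INTER_CUBIC),cv2.resize(b,(400,367))]))
E
```

```text
t 12.47 fix xy mm [  1.5 -70.4] z 109.9 yaw err deg -0.59 tilt deg tool xy [ 1.45 -0.72]
force fix [-1.13 -0.28  0.08] q [-0.62  0.28  0.79  1.9  -0.2   1.03  0.46]
12.475 [ 0.5262 -0.0893  0.1099] [ 0.6324  0.7745 -0.0031  0.0138] [-1.  -0.5  0.1] [-0.62  0.28  0.79  1.9  -0.2   1.03  0.46]
```

View pics/c10.png

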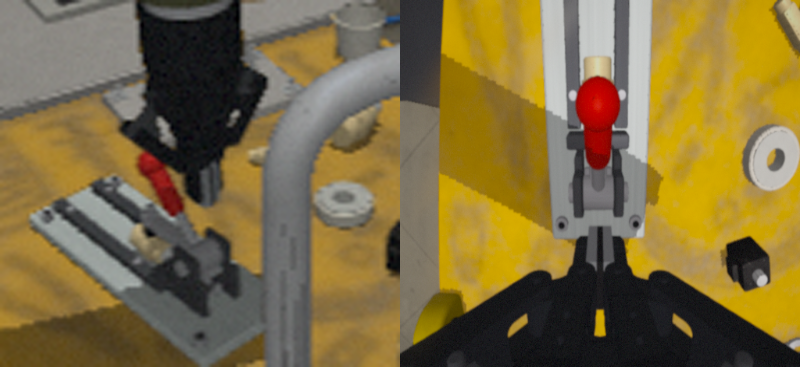

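Request:
{"op": "step_arm", "data": {
  "motion": [
    [-15,0,0,0,0,0],
    [-20,0,-20,0,0,0],
    [0,0,-45,0,0,0],
    [0,0,-50,0,0,0],
    [-30,0,-30,0,0,0],
    [-30,0,0,0,0,0],
    [0,0,0,0,0,0]
  ]
}}

```text
clock: 13.45
position: [0.5424, -0.1896, 0.2628]
ee_rot: [0.634, 0.773, -0.004, 0.015]
ft_force: [0.1, 0.1, 0.1]
grip_width: 0.003
```

```bash
python3 st.py; python3 look.py m wrist scene top;  python3 - <<'E'
import cv2,numpy as np
a=cv2.imread("pics/m_scene.png")[195:285,175:275];b=cv2.imread("pics/m_wrist.png");t=cv2.imread("pics/m_top.png")[195:265,180:295]
cv2.imwrite("pics/c11.png",np.vstack([np.hstack([cv2.resize(a,(400,300),interpolation=cv2.INTER_CUBIC),cv2.resize(t,(400,300),interpolation=cv2.INTER_CUBIC)]),np.hstack([cv2.resize(b,(400,300)),cv2.resize(cv2.imread("pics/m_top.png"),(400,300))])]))
E
```

```text
t 13.45 fix xy mm [  -3.7 -171.8] z 262.8 yaw err deg -0.85 tilt deg tool xy [ 1.63 -0.72]
force fix [0.1  0.07 0.09] q [-0.5   0.24  0.88  1.61 -0.17  1.35  0.6 ]
13.45 [ 0.5424 -0.1896  0.2628] [ 0.6341  0.7731 -0.0042  0.0149] [0.1 0.1 0.1] [-0.5   0.24  0.88  1.61 -0.17  1.35  0.6 ]
```

View pics/c11.png

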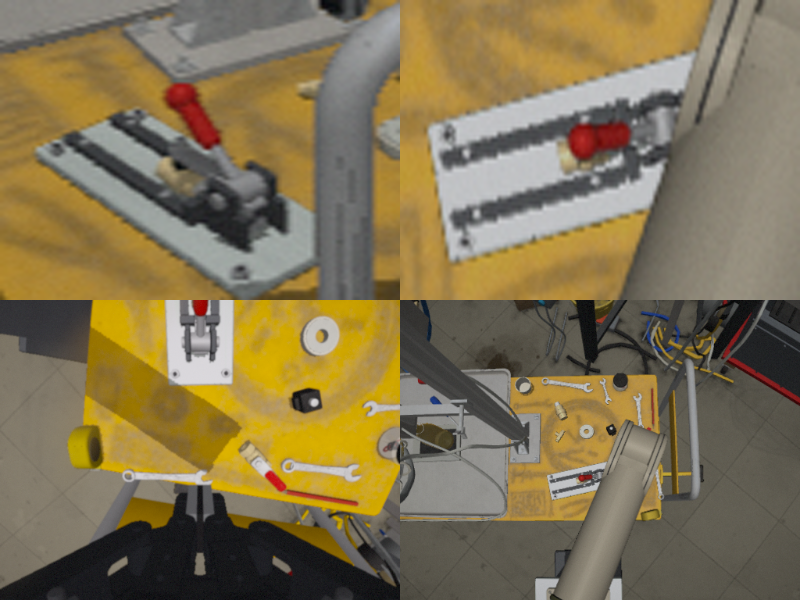

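```bash
python3 - <<'E'
from st import *
t=np.load("pics/m_top.npz");s=np.load("pics/m_scene.npz")
for nm,o in (("wrist-fit",p),("top-fit",np.array([.51057,-.02558,.20529]))):
  for a in (1.5,1.6,1.7):
    k=fix(o,[[0,(-62+85*np.sin(a-.8))/1e3,(52+85*np.cos(a-.8))/1e3]])
    print(nm,a,proj(t,k).round(1),proj(s,k).round(1))
  print("end of coupling",proj(t,fix(o,[[0,.026,.0255]])).round(1))
print("seen top",180+182/3.478,195+141/4.286,"scene",175+181/4,195+96*.3)
a=cv2.imread("pics/m_top.png")[210:250,215:265];cv2.imwrite("pics/c12.png",cv2.resize(a,None,fx=14,fy=14,interpolation=cv2.INTER_CUBIC))
E
```

```text
wrist-fit 1.5 [[232.8 226.9]] [[220.7 222.6]]
wrist-fit 1.6 [[230.7 227.6]] [[219.5 223.5]]
wrist-fit 1.7 [[228.8 228.2]] [[218.4 224.5]]
end of coupling [[223.7 231.6]]
top-fit 1.5 [[234.5 226.7]] [[221.7 223.4]]
top-fit 1.6 [[232.4 227.3]] [[220.4 224.3]]
top-fit 1.7 [[230.6 227.9]] [[219.3 225.3]]
end of coupling [[225.4 231.3]]
seen top 232.32892466935022 227.89780681287914 scene 220.25 223.8
```

View pics/c12.png

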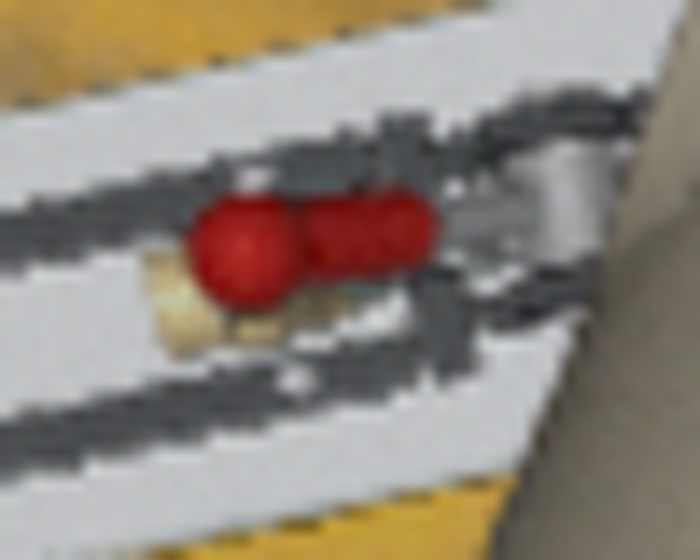

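```bash
python3 - <<'E'
from workcell import manip
print(manip.hand_in())
E
```

```text
the job is handed in; nothing more can be done
None
```

The coupling is home against the end stop and the clamp is shut on it; I handed the job in at 13.6 s, with no verdict reported.

**What I did:** With closed fingertips I pushed the smaller coupling about 69 mm along the channel. The wrist force rose from about 0 to about 11 N at the stop, so I took it as home. I then retracted, went over to the far side of the lever and pushed it past centre, and it snapped shut by itself.

**Last checks:**
- **Clamp:** the ball sits where a lever angle of about 1.6 rad puts it in the top and scene pictures, which matches shut on a coupling that is home.
- **Coupling:** its end is within about 1 pixel (2 to 3 mm) of the home position in the top picture.
- **Arm:** the wrist force was about 0 N, with the fingertips at z 0.26 m, clear of everything.
- **Other things on the table:** they look unmoved by eye. I did not measure them.

**Disagreements:**
- The fixture position from the top and wrist cameras differed by about 5 mm along the channel, so I relied on the contact force to decide it was home.
- Contact came about 3 mm past where I had computed it. I put that down to calibration and the assumed finger width.
- During the lever push, friction on the ball lifted the fingertips about 30 mm, to just under the ball's centre. I lowered them again before finishing the push.

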